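# Tip the tall box down in the pantry tray, fill its end and slide the tray under the shelf

## Task

Get the wooden tray ready to go under the low shelf. First tip the tall carton that stands in it over onto its broad face by pushing its top, so that it lies flat along the cork liner (do not lift its foot out of the tray); then put the small dark red packet, lying down, into the end of the tray that has become free, and then slide the tray under the shelf as far as it goes. Leave the lemon and the mug where they are.

Things in the scene. Friction and masses are not known exactly. Their poses are not given: they have to be found in the camera images.
- tray: Open pale wooden tray, loose, 0.6 kg, outside 116 (x) x 398 (y) x 72 (z) mm, walls and floor 6 thick. Origin: centre of the underside; -x is its front (towards the robot), +x enters the shelf. Its long axis y runs to the robot's left. It starts 5 to 25 mm in front of the shelf, nearly square to it.
- step (a point): Mid of the top edge of the step in the tray's floor, at tray y = +43 mm. On its -y side a 10 mm thick cork liner with a wooden edge covers the floor to the end wall (236 mm long, top 16 mm above the worktop); on its +y side is the pocket, 150 mm long, bare floor 6 mm up. The step blocks the foot of the tall carton.
- tall_box: Tall light food carton, 48 (x) x 73 (y) x 237 (z) mm, 0.2 kg, loose. Origin: centre of its bottom face; z runs up its length. It stands in the tray's pocket, 5 to 15 mm from the step, its x axis along the tray's y axis, and is to fall towards the tray's -y end. Past about 12 degrees of tilt it falls by itself. Lying flat its top is 64 mm above the worktop.
- tall_box_mid (a point): Centre of the tall carton, 118 mm above its origin along its z.
- packet: Small plain dark red packet, 44 (x) x 86 (y) x 34 (z) mm, 0.15 kg, loose, lying on the worktop right of the tray. Origin: centre of its underside. Grip it across its 44 mm width.
- packet_mid (a point): Centre of the packet, 17 mm above its origin along its z.
- shelf: Low wooden riser shelf fixed on the worktop behind the tray, 120 (x) x 442 (y) mm, top 94 mm high, 80 mm clear beneath, 418 mm clear between its side panels, open at the front (-x). Origin: centre of its footprint at worktop height. A back rail stops the tray when the tray's origin is at x = -10 mm in this frame.
- shelf_front (a point): Middle of the shelf's front top edge, 94 mm above the worktop. With the tray fully home its front wall is 8 mm proud of this edge. Jars and a candle up to 110 mm tall stand on the left and right ends of the shelf; its middle 200 mm is empty.
- lemon: Yellow lemon, 71x53x51 mm, loose on the worktop right of the tray; leave it.
- mug: Green and white mug, 78x116x101 mm, handle included, loose, right of the tray and farther back; leave it. A wall cabinet hangs over it and over the right end of the shelf: underside about 0.43 m above the worktop, from about x = 0.57 m backwards and from about y = -0.07 m to the right; keep the wrist in front of it, crossing between left and right at x under 0.48 m.

How it is judged (in metres and radians):
On the way, in this order (a step that is already met when the one before it is completed fails the run):
1. the tall carton lies flat on its broad face on the liner, the tray still out (angle between tall_box's own z axis and vertical between 1.48 and 1.66 rad and (angle between tall_box's own x axis and vertical below 0.12 rad or angle between tall_box's own x axis and vertical above 3.02 rad) and z of tall_box_mid in the frame of tray between 0.02 and 0.047 m and y of tall_box_mid in the frame of tray between -0.095 and -0.035 m and x of tall_box_mid in the frame of tray between -0.04 and 0.04 m and x of tray in the frame of shelf below -0.08 m), for 0.2 s.
2. the packet lies in the free end of the tray, the tray still out (all of step 1 and z of packet_mid in the frame of tray between 0.015 and 0.042 m and y of packet_mid in the frame of tray between 0.035 and 0.195 m and x of packet_mid in the frame of tray between -0.05 and 0.05 m and angle between packet's own y axis and vertical between 1.3 and 1.84 rad), for 0.2 s.
At the end, for the whole second after the job is handed in: The tall carton lies flat on its broad face on the cork liner (within about 5 degrees), the packet lies with its long side level on the floor of the tray's free end, nothing above the rim, and the tray is under the shelf within 8 mm of its stop and square to it within 3 degrees; all at rest (angle between tall_box's own z axis and vertical between 1.48 and 1.66 rad and (angle between tall_box's own x axis and vertical below 0.12 rad or angle between tall_box's own x axis and vertical above 3.02 rad) and z of tall_box_mid in the frame of tray between 0.02 and 0.047 m and y of tall_box_mid in the frame of tray between -0.095 and -0.035 m and x of tall_box_mid in the frame of tray between -0.04 and 0.04 m and z of packet_mid in the frame of tray between 0.015 and 0.042 m and y of packet_mid in the frame of tray between 0.035 and 0.195 m and x of packet_mid in the frame of tray between -0.05 and 0.05 m and angle between packet's own y axis and vertical between 1.3 and 1.84 rad and x of tray in the frame of shelf above -0.018 m and angle between the y axis of tray and the y axis of shelf, either way round below 0.05 rad and height (world z) of tray below 0.005 m and linear speed of each of tray, tall_box, packet below 0.02 m/s); the robot touches nothing.
It fails at once if the foot of the tall carton is lifted out of the tray (height (world z) of tall_box above 0.085 m).
It fails at once if the lemon is moved by more than 40 mm (distance of lemon from where it was at the start of the episode above 0.04 m).
It fails at once if the mug is moved by more than 40 mm or tipped (distance of mug from where it was at the start of the episode above 0.04 m or angle between mug's own z axis and vertical above 0.4 rad).
It also fails if it takes over 72 s, if anything falls off the work surface, if the arm or the gripper's body presses on something with over 40 N, if the wrist force passes 120 N, or if a joint passes its speed limit or range.

## Robot

A 6-joint arm with a two-finger parallel gripper is mounted at the origin on a cart in front of the work surface, level with it; the furniture and walls round the work are solid. World frame = base frame: x ahead of the robot, y to its left, z up, the work surface at z = 0. Lengths are in mm, angles in rad, forces in N, time in s.
With the tool pointing down it reaches from about 250 to 775 mm from the base axis. Payload 4 kg.
Tool frame: the origin (TCP) lies on the centre line of the jaws, within the pads' length; the fingertips stand 17 mm ahead of it and the grasp point (between the pads) lies 2 mm behind it; z points along the fingers, y is the line along which they close (so a half turn about z gives the same grasp; the last joint's range is limited). The gripper opens to 94 mm and grips with 3 to 60 N. Pads are 16 mm wide; open, the fingers measure 119 mm over their backs; the gripper's body (75 mm by 177 mm) begins 78 mm behind the grasp point.
Start: joints at [1.02, 0.087, 1.371, -0, 1.684, -0.103], TCP at [238.152, 495.784, 222.506] pointing down, gripper open.
Joint ranges: [-3.1, 3.1], [-0.76, 2.03], [0.27, 2.55], [-1.08, 4.22], [0.17, 2.65], [-2.57, 2.57]. Speed limits (rad/s): [2.79, 2.79, 3.14, 3.14, 3.14, 3.14].

## Interface

Orientations are given as a 3x3 rotation matrix whose columns are the frame's x, y, z axes.
In Python, from station import robot gives the robot as it stands.
- The arm moves only by the shell command python3 -m creep 'ROWS' [FORCE]. ROWS is JSON, a list of rows, each an object of numbers: "tx", "ty", "tz": the shift along the tool's x, y, z in cm; "roll": the turn about the tool's z in degrees; "gripper": the finger opening in cm, from 0 to 9.4. A call has 1 to 5 rows; each row shifts and turns the commanded pose from where the row before left it, along the tool's axes as they then stand; what a row does not reach is not made up. A row lasts 1/10 s, in which the tool goes at most 50 mm and 8.59 degrees, less where a joint would pass 70% of its speed; a pose out of reach is approached as far as the arm can. A call is refused whole if a number of a shift passes 5 or a number of a turn 8.59, either way. A call with a gripper value outside its range is refused whole. The fingers move at their own pace and stop on an object; FORCE is the grip in N (left out, the last holds). Time passes only in rows, so rows that do not move let the fingers close. It gives the time, the measured TCP pose, the force, the opening and the grip force at its end, in the units of the state.
- robot.read_state(): the state, without advancing time (a new reading comes with each control period).
- robot.grab_frame(name): name is "scene" or "top"; returns a dict with "image" (420x560x3 uint8, red, green, blue), "mtx" (3x3 intrinsics, pixels), "dist_coeffs" ([k1, k2, p1, p2, k3] as OpenCV has them; the pictures are not rectified), "world_to_cam" (4x4, takes a point from world to camera coordinates). Camera axes: x right, y down, z forward; pixel columns grow to the right and rows downward; lengths in mm; the calibration is good to about 2 mm. A picture is of the moment at which its call begins. There is no depth.
- robot.sign_off(): hands the job in; it is judged then, once.
The state is a dict: "t": time; "joint_pos": joint angles; "joint_velocities": joint speeds; "effort": joint torques, N m; "eef_pos": TCP position; "tcp_rot": TCP orientation; "wrist_force": force on the tool from outside, world axes, zero at the start; "wrist_torque": the same for the moment, N m; "grip_width": finger opening in mm; "finger_force": force on a finger pad.
Only numpy, scipy, OpenCV 4.12 (cv2) and the standard library are available. Lean on these libraries where they do the work, as an engineer would, in place of code of your own. Each camera call takes 0.05 s, during which the arm holds its last target. There are 200 camera calls.

## Working session

There is one attempt and no reset: what is moved stays moved. The work goes in short steps, Python scripts to look and compute and a shell command to move; the robot and the scene stay as the last step left them, time stands still between calls to the robot, and variables do not carry over. Pictures are saved under pics/ and viewed, at most 10 in all, crops included, and the job is handed in when it is done.

```bash
mkdir -p pics; ls; cat > h.py <<'E'
import numpy as np, cv2
from station import robot
def grab(n,save=None):
    f=robot.grab_frame(n)
    if save: cv2.imwrite('pics/'+save,cv2.cvtColor(f['image'],cv2.COLOR_RGB2BGR))
    return f
def ray(f,uv):
    p=cv2.undistortPoints(np.array([[uv]],float),np.array(f['mtx'],float),np.array(f['dist_coeffs'],float))[0,0]
    T=np.array(f['world_to_cam']);R=T[:3,:3]
    return -R.T@T[:3,3], R.T@np.array([p[0],p[1],1])
def onz(f,uv,z):
    c,d=ray(f,uv); return c+d*(z-c[2])/d[2]
def proj(f,P):
    T=np.array(f['world_to_cam'])
    r=cv2.Rodrigues(T[:3,:3])[0]
    return cv2.projectPoints(np.array(P,float).reshape(-1,1,3),r,T[:3,3],np.array(f['mtx'],float),np.array(f['dist_coeffs'],float))[0][:,0]
E
python3 - <<'E'
from h import *
for n in('scene','top'):
    f=grab(n,n+'0.png'); T=np.array(f['world_to_cam']); print(n,-T[:3,:3].T@T[:3,3],T[:3,:3].round(2).tolist())
s=robot.read_state(); print(s['eef_pos'],np.array(s['tcp_rot']).round(3).tolist(),s['t'])
E
```

```text
pics
scene [ 108.49624341 -612.44967891  626.30926119] [[0.77, -0.63, 0.02], [-0.38, -0.49, -0.78], [0.51, 0.6, -0.62]]
top [ 468.68057599  -97.2502211  1089.66927953] [[-0.02, -1.0, -0.02], [-1.0, 0.02, -0.09], [0.09, 0.02, -1.0]]
[237.91289546 495.3613798  221.42835081] [[-0.901, 0.433, -0.001], [0.433, 0.901, -0.002], [0.0, -0.002, -1.0]] 0.1
```

View pics/scene0.png

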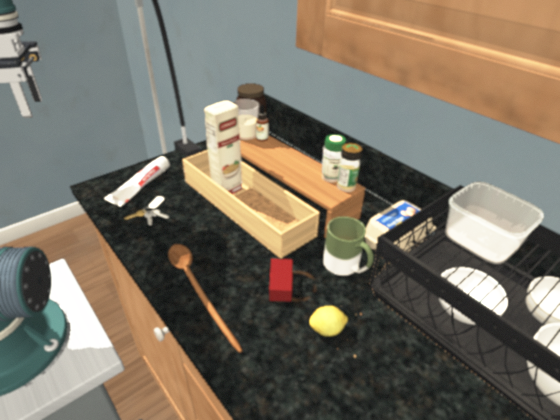

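View pics/top0.png

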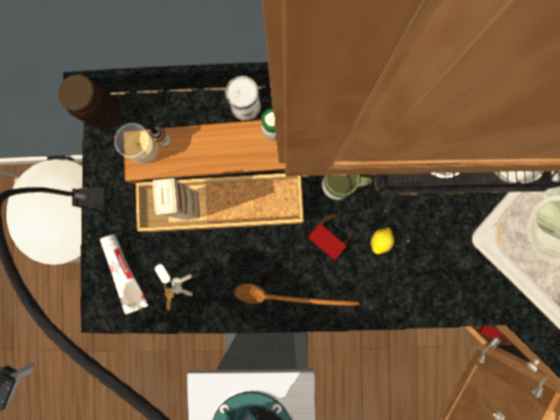

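The scene view shows the carton at about (225,150), the packet at (281,280), the lemon at (328,321) and the mug at (345,245). In the top view the tray's corners are near (136,182), (301,176), (302,222) and (138,229). The carton top is at (165,195) and the packet at (327,240). I'll zoom in to pick edges.

```bash
python3 - <<'E'
from h import *
f=grab('top'); im=f['image']
c=cv2.resize(im[165:240,125:315],None,fx=4.2,fy=4.2,interpolation=cv2.INTER_CUBIC)
cv2.imwrite('pics/crop1.png',c[...,::-1])
def red(im):
    h=cv2.cvtColor(im,cv2.COLOR_RGB2HSV); return ((h[...,0]<6)|(h[...,0]>172))&(h[...,1]>150)&(h[...,2]>70)
m=red(im).astype(np.uint8); m[:, :300]=0; m[:,360:]=0; m[:210]=0;m[280:]=0
m=cv2.morphologyEx(m,cv2.MORPH_OPEN,np.ones((3,3)))
cn=max(cv2.findContours(m,0,2)[0],key=cv2.contourArea)
r=cv2.minAreaRect(cn); b=cv2.boxPoints(r); print(r)
P=np.array([onz(f,p,34) for p in b]); print(P.round(),'ctr',P.mean(0)); 
for i in range(4): e=P[(i+1)%4]-P[i]; print(np.linalg.norm(e).round(1),np.degrees(np.arctan2(e[1],e[0])).round(1))
for n,lo in(('yellow',22),):
    h=cv2.cvtColor(im,cv2.COLOR_RGB2HSV); y=((abs(h[...,0].astype(int)-28)<5)&(h[...,1]>180)&(h[...,2]>120)); v,u=np.nonzero(y[210:270,360:410]); print('lemon',onz(f,(u.mean()+360,v.mean()+210),25).round())
E
```

```text
((326.7950744628906, 241.2458953857422), (36.618553161621094, 19.84571647644043), 39.80556869506836)
[[ 485. -146.   34.]
 [ 521. -178.   34.]
 [ 462. -245.   34.]
 [ 426. -213.   34.]] ctr [ 473.69922338 -195.57525347   34.        ]
48.6 -41.3
89.1 -131.3
48.4 138.4
88.8 48.8
lemon [ 471. -333.   25.]
```

View pics/crop1.png

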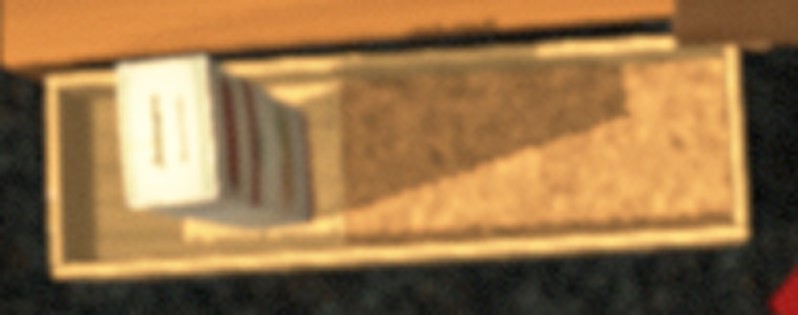

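```bash
python3 - <<'E'
from h import *
f=grab('top')
q=lambda p,z:onz(f,((p[0]+.5)/4.2-.5+125,(p[1]+.5)/4.2-.5+165),z)
T=np.array([q(p,72) for p in((52,280),(748,242),(742,42),(45,75))]);print(T.round(),T.mean(0).round(1))
for i in range(4): e=T[(i+1)%4]-T[i]; print(np.linalg.norm(e).round(1),np.degrees(np.arctan2(e[1],e[0])).round(1))
C=np.array([q(p,243) for p in((115,63),(210,55),(220,208),(130,210))]);print(C.round(),C.mean(0).round(1))
S=np.array([q(p,94) for p in((0,70),(670,22))]);print('shelf',S.round(),'step',q((345,150),16).round())
E
```

```text
[[ 506.  260.   72.]
 [ 519. -137.   72.]
 [ 633. -136.   72.]
 [ 625.  265.   72.]] [570.9  63.2  72. ]
397.3 -88.1
113.5 0.2
401.8 91.2
118.4 -177.6
[[603. 170. 243.]
 [606. 124. 243.]
 [533. 119. 243.]
 [533. 162. 243.]] [568.5 143.7 243. ]
shelf [[625. 284.  94.]
 [642. -96.  94.]] step [583. 101.  16.]
```

```bash
python3 -m creep '[{"roll":8,"gripper":0},{"roll":8,"gripper":0},{"roll":8,"gripper":0},{"roll":8,"gripper":0}]' 20 >/dev/null
python3 -m creep '[{"roll":8},{"roll":8},{"roll":8},{"roll":8},{}]'
python3 -m creep '[{"ty":2.5,"tx":-2,"tz":-0.1},{"ty":2.5,"tx":-2,"tz":-0.1},{"ty":2.5,"tx":-2,"tz":-0.1},{"ty":2.5,"tx":-2,"tz":-0.1},{"ty":2.5,"tx":-2,"tz":-0.1}]'
python3 -m creep '[{"ty":2.5,"tx":-2,"tz":-0.1},{"ty":2.5,"tx":-2,"tz":-0.1},{"ty":2.5,"tx":-2,"tz":-0.1},{"ty":2.5,"tx":-2,"tz":-0.1},{}]'
python3 -c "
from h import *
print(np.array(robot.read_state()['tcp_rot']).round(3).tolist())"
```

```text
[[-0.901, 0.433, -0.001], [0.433, 0.901, -0.001], [0.0, -0.001, -1.0]]validation failed for argument at $[0]...
validation failed for argument at $[0]...
validation failed for argument at $[0]...
validation failed for argument at $[0]...
```

```bash
python3 -m creep '[{"tx":0,"ty":0,"tz":0,"roll":8,"gripper":0},{"tx":0,"ty":0,"tz":0,"roll":8,"gripper":0}]' 20
```

```text
t: 0.4
eef_pos: [238.0, 495.6, 222.1]
tcp_rot: [[-0.743, 0.669, -0.0], [0.669, 0.743, -0.001], [-0.0, -0.001, -1.0]]
wrist_force: [0.8, 0.1, -0.2]
grip_width: 81.3
finger_force: 0.0
```

All keys are required in every row.

```bash
python3 -m creep '[{"tx":0,"ty":0,"tz":0,"roll":8,"gripper":0},{"tx":0,"ty":0,"tz":0,"roll":8,"gripper":0},{"tx":0,"ty":0,"tz":0,"roll":8,"gripper":0},{"tx":0,"ty":0,"tz":0,"roll":8,"gripper":0},{"tx":0,"ty":0,"tz":0,"roll":8,"gripper":0}]'
python3 -m creep '[{"tx":0,"ty":0,"tz":0,"roll":8,"gripper":0},{"tx":0,"ty":0,"tz":0,"roll":0,"gripper":0}]'
python3 -m creep '[{"tx":-2,"ty":2.5,"tz":0,"roll":0,"gripper":0},{"tx":-2,"ty":2.5,"tz":0,"roll":0,"gripper":0},{"tx":-2,"ty":2.5,"tz":0,"roll":0,"gripper":0},{"tx":-2,"ty":2.5,"tz":0,"roll":0,"gripper":0},{"tx":-2,"ty":2.5,"tz":0,"roll":0,"gripper":0}]'
python3 -m creep '[{"tx":-2,"ty":2.5,"tz":0,"roll":0,"gripper":0},{"tx":-2,"ty":2.5,"tz":0,"roll":0,"gripper":0},{"tx":-2,"ty":2.5,"tz":-0.5,"roll":0,"gripper":0},{"tx":-2,"ty":2.5,"tz":-0.5,"roll":0,"gripper":0},{"tx":0,"ty":0,"tz":0,"roll":0,"gripper":0}]'
```

```text
t: 0.9
eef_pos: [238.1, 495.7, 222.2]
tcp_rot: [[-0.139, 0.99, -0.0], [0.99, 0.139, -0.0], [-0.0, -0.0, -1.0]]
wrist_force: [0.0, -0.0, 0.4]
grip_width: 41.6
finger_force: 0.0
t: 1.1
eef_pos: [238.1, 495.7, 222.2]
tcp_rot: [[-0.006, 1.0, -0.0], [1.0, 0.006, -0.0], [-0.0, -0.0, -1.0]]
wrist_force: [-0.4, -0.3, -0.1]
grip_width: 25.4
finger_force: 0.0
t: 1.6
eef_pos: [364.6, 395.6, 222.4]
tcp_rot: [[-0.01, 1.0, -0.0], [1.0, 0.01, -0.0], [-0.0, -0.0, -1.0]]
wrist_force: [-0.2, 0.4, -0.6]
grip_width: 0.4
finger_force: 0.0
t: 2.1
eef_pos: [467.0, 314.8, 232.7]
tcp_rot: [[-0.004, 1.0, 0.002], [1.0, 0.004, -0.001], [-0.001, 0.002, -1.0]]
wrist_force: [0.3, -0.3, -0.1]
grip_width: 0.3
finger_force: 0.0
```

```bash
python3 -m creep '[{"tx":-2.2,"ty":2.5,"tz":0,"roll":0,"gripper":0},{"tx":-2.2,"ty":2.5,"tz":0,"roll":0,"gripper":0},{"tx":-2.2,"ty":2.5,"tz":0,"roll":0,"gripper":0},{"tx":-2.2,"ty":2.5,"tz":0,"roll":0,"gripper":0},{"tx":0,"ty":0,"tz":0,"roll":0,"gripper":0}]'
python3 -m creep '[{"tx":-0.8,"ty":0,"tz":0,"roll":0,"gripper":0},{"tx":-0.8,"ty":0,"tz":0,"roll":0,"gripper":0},{"tx":-0.5,"ty":0,"tz":0,"roll":0,"gripper":0},{"tx":-0.5,"ty":0,"tz":0,"roll":0,"gripper":0},{"tx":-0.5,"ty":0,"tz":0,"roll":0,"gripper":0}]'
python3 -m creep '[{"tx":-0.5,"ty":0,"tz":0,"roll":0,"gripper":0},{"tx":-0.5,"ty":0,"tz":0,"roll":0,"gripper":0},{"tx":-0.5,"ty":0,"tz":0,"roll":0,"gripper":0},{"tx":-0.5,"ty":0,"tz":0,"roll":0,"gripper":0},{"tx":-0.5,"ty":0,"tz":0,"roll":0,"gripper":0}]'
python3 -c "
from h import *
grab('scene','s1.png')"
```

```text
t: 2.6
eef_pos: [566.5, 227.5, 231.3]
tcp_rot: [[-0.004, 1.0, -0.001], [1.0, 0.004, -0.001], [-0.001, -0.001, -1.0]]
wrist_force: [-0.4, 1.0, 0.3]
grip_width: 0.6
finger_force: 0.0
t: 3.1
eef_pos: [564.5, 198.8, 232.8]
tcp_rot: [[-0.007, 1.0, 0.0], [1.0, 0.007, 0.0], [0.0, 0.0, -1.0]]
wrist_force: [1.0, -0.3, 0.3]
grip_width: 0.6
finger_force: 0.0
t: 3.6
eef_pos: [565.2, 173.4, 232.5]
tcp_rot: [[-0.006, 1.0, 0.0], [1.0, 0.006, 0.0], [0.0, 0.0, -1.0]]
wrist_force: [-0.4, -0.4, -0.1]
grip_width: 0.3
finger_force: 0.1
```

View pics/s1.png

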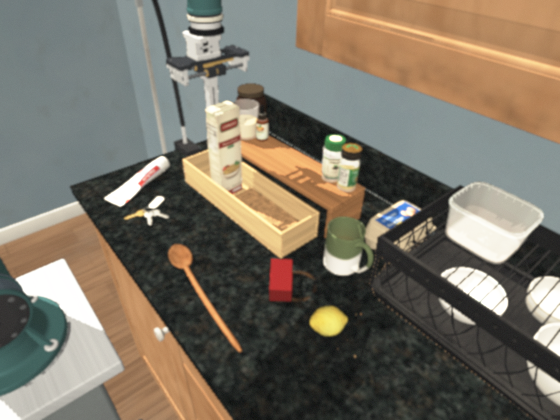

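The fingers at about (211,95) are right behind the carton's top, (222,110). I'll keep pushing gently.

```bash
python3 -m creep '[{"tx":-0.5,"ty":0,"tz":0,"roll":0,"gripper":0},{"tx":-0.5,"ty":0,"tz":0,"roll":0,"gripper":0},{"tx":-0.5,"ty":0,"tz":0,"roll":0,"gripper":0},{"tx":-0.5,"ty":0,"tz":0,"roll":0,"gripper":0},{"tx":-0.5,"ty":0,"tz":0,"roll":0,"gripper":0}]' | grep -E "eef|wrist"
python3 -m creep '[{"tx":-0.5,"ty":0,"tz":0,"roll":0,"gripper":0},{"tx":-0.5,"ty":0,"tz":0,"roll":0,"gripper":0},{"tx":-0.5,"ty":0,"tz":0,"roll":0,"gripper":0},{"tx":-0.5,"ty":0,"tz":0,"roll":0,"gripper":0},{"tx":-0.5,"ty":0,"tz":0,"roll":0,"gripper":0}]' | grep -E "eef|wrist"
python3 -m creep '[{"tx":-0.5,"ty":0,"tz":0,"roll":0,"gripper":0},{"tx":-0.5,"ty":0,"tz":0,"roll":0,"gripper":0},{"tx":-0.5,"ty":0,"tz":0,"roll":0,"gripper":0},{"tx":-0.5,"ty":0,"tz":0,"roll":0,"gripper":0},{"tx":-0.5,"ty":0,"tz":0,"roll":0,"gripper":0}]' | grep -E "eef|wrist"
python3 -c "
from h import *
grab('scene','s2.png')"
```

```text
eef_pos: [565.2, 148.2, 232.5]
wrist_force: [-0.7, 0.1, 0.2]
eef_pos: [565.4, 123.3, 232.5]
wrist_force: [-0.0, -0.2, 0.4]
eef_pos: [565.5, 98.4, 232.5]
wrist_force: [0.6, 0.3, 0.1]
```

View pics/s2.png

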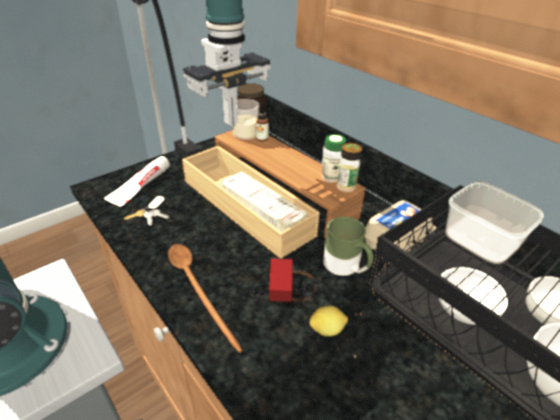

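The carton lies flat on the liner, from about (225,180) to (300,222). I'll retreat, check it from above and head for the packet.

```bash
python3 -m creep '[{"tx":0,"ty":-3,"tz":0,"roll":0,"gripper":7},{"tx":0,"ty":-3,"tz":0,"roll":0,"gripper":7},{"tx":0,"ty":-3,"tz":0,"roll":0,"gripper":7},{"tx":0,"ty":-3,"tz":0,"roll":0,"gripper":7},{"tx":0,"ty":-3,"tz":0,"roll":0,"gripper":7}]' | grep -E "eef|wrist"
python3 -m creep '[{"tx":-3,"ty":0,"tz":0,"roll":0,"gripper":7},{"tx":-3,"ty":0,"tz":0,"roll":0,"gripper":7},{"tx":-3,"ty":0,"tz":0,"roll":0,"gripper":7},{"tx":-3,"ty":0,"tz":0,"roll":0,"gripper":7},{"tx":-3,"ty":0,"tz":0,"roll":0,"gripper":7}]' | grep -E "eef|wrist"
python3 -m creep '[{"tx":-3,"ty":1.2,"tz":0,"roll":0,"gripper":7},{"tx":-3,"ty":1.2,"tz":0,"roll":0,"gripper":7},{"tx":-3,"ty":1.2,"tz":0,"roll":0,"gripper":7},{"tx":-3,"ty":1.2,"tz":0,"roll":0,"gripper":7},{"tx":-2.5,"ty":1.1,"tz":0,"roll":0,"gripper":7}]' | grep -E "eef|wrist"
python3 -m creep '[{"tx":0,"ty":0,"tz":2,"roll":8,"gripper":7},{"tx":0,"ty":0,"tz":2,"roll":8,"gripper":7},{"tx":0,"ty":0,"tz":2,"roll":8,"gripper":7},{"tx":0,"ty":0,"tz":2,"roll":8,"gripper":7},{"tx":0,"ty":0,"tz":2,"roll":8,"gripper":7}]'
python3 - <<'E'
from h import *
f=grab('top'); im=f['image']
c=cv2.resize(im[165:285,125:405],None,fx=2.8,fy=2.8,interpolation=cv2.INTER_CUBIC)
cv2.imwrite('pics/crop2.png',c[...,::-1]); print(robot.read_state()['eef_pos'])
E
```

```text
eef_pos: [414.3, 97.8, 232.5]
wrist_force: [0.4, 0.2, -0.1]
eef_pos: [416.3, -53.3, 232.7]
wrist_force: [0.9, 0.7, -0.3]
eef_pos: [476.6, -198.5, 232.4]
wrist_force: [0.1, 0.7, -0.4]
t: 7.2
eef_pos: [476.3, -196.9, 131.8]
tcp_rot: [[0.643, 0.766, 0.0], [0.766, -0.643, 0.0], [0.0, 0.0, -1.0]]
wrist_force: [-0.1, -0.3, -0.2]
grip_width: 70.0
finger_force: 0.0
[ 474.28700345 -195.78555582  127.73338928]
```

View pics/crop2.png

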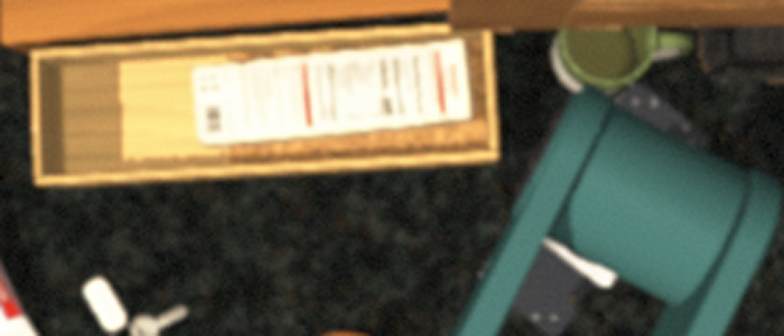

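From above, the carton lies in crop (193–470, 40–143). Its foot overhangs the step a little and the left end is free. Next I'll work out its place in the tray and lower onto the packet.

```bash
python3 -m creep '[{"tx":0,"ty":0,"tz":2,"roll":1.5,"gripper":7},{"tx":0,"ty":0,"tz":2,"roll":0,"gripper":7},{"tx":0,"ty":0,"tz":2,"roll":0,"gripper":7},{"tx":0,"ty":0,"tz":1,"roll":0,"gripper":7},{"tx":0,"ty":0,"tz":0,"roll":0,"gripper":7}]'
python3 - <<'E'
from h import *
f=grab('top')
q=lambda p,z:onz(f,((p[0]+.5)/2.8-.5+125,(p[1]+.5)/2.8-.5+165),z)
T=np.array([q(p,72) for p in((38,186),(499,159),(494,28),(31,50))]);
C=np.array([q(p,64) for p in((200,144),(470,118),(465,39),(193,66))]);c=T.mean(0)
y=(T[0]+T[3]-T[1]-T[2])[:2];y/=np.linalg.norm(y);x=np.array([y[1],-y[0]])
print('tray',c.round(),np.degrees(np.arctan2(-y[0],y[1])).round(2))
print('carton in tray',[( ((p-c)[:2]@x).round(1),((p-c)[:2]@y).round(1)) for p in list(C)+[C.mean(0)]])
print('target y=130',c[:2]+y*130,'eef',robot.read_state()['eef_pos'])
E
```

```text
t: 7.75
eef_pos: [475.4, -196.3, 61.2]
tcp_rot: [[0.657, 0.754, -0.003], [0.754, -0.657, 0.002], [-0.001, -0.003, -1.0]]
wrist_force: [0.3, 0.4, 0.8]
grip_width: 69.6
finger_force: 0.0
tray [571.  62.  72.] 1.65
carton in tray [(np.float64(-29.4), np.float64(56.6)), (np.float64(-19.2), np.float64(-175.4)), (np.float64(48.8), np.float64(-174.7)), (np.float64(38.2), np.float64(60.5)), (np.float64(9.6), np.float64(-58.3))]
target y=130 [567.58457732 192.10054393] eef [ 476.22497744 -196.73568272   62.51038867]
```

```bash
python3 -m creep '[{"tx":0,"ty":0,"tz":1,"roll":0,"gripper":7},{"tx":0,"ty":0,"tz":1,"roll":0,"gripper":7},{"tx":0,"ty":0,"tz":1,"roll":0,"gripper":7},{"tx":0,"ty":0,"tz":0,"roll":0,"gripper":7}]' | grep -E "eef|wrist"
python3 -m creep '[{"tx":0,"ty":0,"tz":0,"roll":0,"gripper":3},{"tx":0,"ty":0,"tz":0,"roll":0,"gripper":3},{"tx":0,"ty":0,"tz":0,"roll":0,"gripper":3},{"tx":0,"ty":0,"tz":0,"roll":0,"gripper":3},{"tx":0,"ty":0,"tz":0,"roll":0,"gripper":3}]' 20
python3 -m creep '[{"tx":0,"ty":0,"tz":0,"roll":0,"gripper":3},{"tx":0,"ty":0,"tz":-1,"roll":0,"gripper":3},{"tx":0,"ty":0,"tz":-2,"roll":0,"gripper":3},{"tx":0,"ty":0,"tz":-3,"roll":0,"gripper":3},{"tx":0,"ty":0,"tz":0,"roll":0,"gripper":3}]' 20
```

```text
eef_pos: [475.0, -196.1, 30.4]
wrist_force: [-0.4, 0.2, -0.2]
t: 8.7
eef_pos: [476.3, -196.7, 32.9]
tcp_rot: [[0.658, 0.753, 0.0], [0.753, -0.658, 0.0], [0.0, -0.0, -1.0]]
wrist_force: [-0.4, 0.3, 2.4]
grip_width: 44.0
finger_force: 20.0
t: 9.2
eef_pos: [479.3, -198.5, 97.2]
tcp_rot: [[0.658, 0.753, 0.009], [0.753, -0.658, -0.005], [0.002, 0.01, -1.0]]
wrist_force: [0.8, -0.0, -0.4]
grip_width: 44.0
finger_force: 20.0
```

```bash
python3 -m creep '[{"tx":0,"ty":0,"tz":-2,"roll":-8.58,"gripper":3},{"tx":0,"ty":0,"tz":-2,"roll":-8.58,"gripper":3},{"tx":0,"ty":0,"tz":-2,"roll":-8.58,"gripper":3},{"tx":0,"ty":0,"tz":-2,"roll":-8.58,"gripper":3},{"tx":0,"ty":0,"tz":-2,"roll":-8.58,"gripper":3}]' | grep eef
python3 -m creep '[{"tx":3.5,"ty":-1,"tz":0,"roll":0,"gripper":3},{"tx":3.5,"ty":-1,"tz":0,"roll":0,"gripper":3},{"tx":3.5,"ty":-1,"tz":0,"roll":0,"gripper":3},{"tx":3.5,"ty":-1,"tz":0,"roll":0,"gripper":3},{"tx":3.5,"ty":0,"tz":0,"roll":0,"gripper":3}]' | grep eef
python3 -m creep '[{"tx":3.5,"ty":0,"tz":0,"roll":0,"gripper":3},{"tx":3.5,"ty":0,"tz":0,"roll":0,"gripper":3},{"tx":3.5,"ty":0,"tz":0,"roll":0,"gripper":3},{"tx":3.5,"ty":0,"tz":0,"roll":0,"gripper":3},{"tx":3.5,"ty":0,"tz":0,"roll":0,"gripper":3}]' | grep eef
python3 -m creep '[{"tx":0.8,"ty":3,"tz":0,"roll":0,"gripper":3},{"tx":0.8,"ty":3,"tz":0,"roll":0,"gripper":3},{"tx":0.8,"ty":3,"tz":0,"roll":0,"gripper":3},{"tx":0.8,"ty":3,"tz":0,"roll":0,"gripper":3},{"tx":0,"ty":0,"tz":0,"roll":0,"gripper":3}]'
python3 -c "
from h import *
s=robot.read_state();print(s['eef_pos'],s['tcp_rot'])"
```

```text
eef_pos: [475.9, -196.7, 191.7]
eef_pos: [429.6, -22.0, 191.2]
eef_pos: [425.2, 153.1, 191.1]
t: 11.2
eef_pos: [546.8, 187.9, 189.2]
tcp_rot: [[-0.03, 1.0, -0.002], [1.0, 0.03, -0.001], [-0.001, -0.002, -1.0]]
wrist_force: [-0.9, -0.8, -1.4]
grip_width: 44.2
finger_force: 20.0
[546.76291926 187.91957212 189.2487283 ] [[-3.03598007e-02  9.99536392e-01 -2.29866442e-03]
 [ 9.99538882e-01  3.03584454e-02 -6.22239507e-04]
 [-5.52167153e-04 -2.31649553e-03 -9.99997164e-01]]
```

```bash
python3 -m creep '[{"tx":0.1,"ty":1.1,"tz":0,"roll":0,"gripper":3},{"tx":0,"ty":1,"tz":0,"roll":0,"gripper":3},{"tx":0,"ty":0,"tz":2.5,"roll":0,"gripper":3},{"tx":0,"ty":0,"tz":2.5,"roll":0,"gripper":3},{"tx":0,"ty":0,"tz":0,"roll":0,"gripper":3}]' | grep eef
python3 -m creep '[{"tx":0,"ty":0,"tz":2,"roll":0,"gripper":3},{"tx":0,"ty":0,"tz":2,"roll":0,"gripper":3},{"tx":0,"ty":0,"tz":1,"roll":0,"gripper":3},{"tx":0,"ty":0,"tz":0,"roll":0,"gripper":3},{"tx":0,"ty":0,"tz":0,"roll":0,"gripper":3}]'
python3 -c "
from h import *
grab('scene','s3.png')
s=robot.read_state();print(s['eef_pos'])"
```

```text
eef_pos: [563.1, 188.2, 138.2]
t: 12.2
eef_pos: [566.2, 189.2, 93.8]
tcp_rot: [[-0.03, 1.0, 0.002], [1.0, 0.03, 0.0], [0.0, 0.002, -1.0]]
wrist_force: [1.2, 0.2, -1.0]
grip_width: 44.0
finger_force: 20.0
[566.53535184 189.27968677  94.2011296 ]
```

View pics/s3.png

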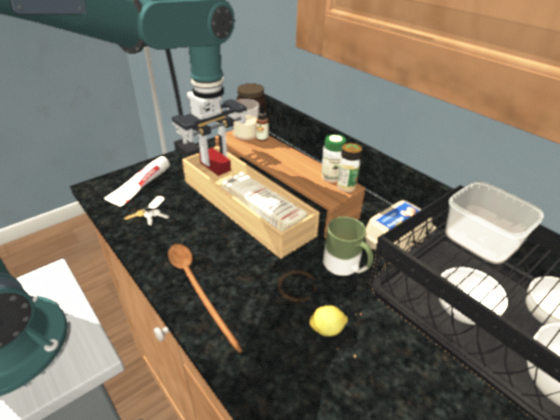

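The packet, at about (216,160), is poised over the free end, clear of the carton. I'll lower it and release.

```bash
python3 -m creep '[{"tx":0,"ty":0,"tz":1.1,"roll":0,"gripper":3},{"tx":0,"ty":0,"tz":1.1,"roll":0,"gripper":3},{"tx":0,"ty":0,"tz":1.1,"roll":0,"gripper":3},{"tx":0,"ty":0,"tz":1,"roll":0,"gripper":3},{"tx":0,"ty":0,"tz":0.7,"roll":0,"gripper":3}]' | grep -E "eef|wrist"
python3 -m creep '[{"tx":0,"ty":0,"tz":0.2,"roll":0,"gripper":3},{"tx":0,"ty":0,"tz":0,"roll":0,"gripper":3},{"tx":0,"ty":0,"tz":0,"roll":0,"gripper":3}]'
```

```text
eef_pos: [564.7, 188.9, 40.6]
wrist_force: [-0.2, 0.5, -1.8]
t: 13.05
eef_pos: [566.0, 189.2, 40.9]
tcp_rot: [[-0.03, 1.0, 0.001], [1.0, 0.03, 0.0], [0.0, 0.001, -1.0]]
wrist_force: [-1.3, -0.5, -1.1]
grip_width: 43.9
finger_force: 20.0
```

```bash
python3 -m creep '[{"tx":0,"ty":0,"tz":0,"roll":0,"gripper":5.6},{"tx":0,"ty":0,"tz":0,"roll":0,"gripper":5.6},{"tx":0,"ty":0,"tz":0,"roll":0,"gripper":5.6},{"tx":0,"ty":0,"tz":-1,"roll":0,"gripper":5.6},{"tx":0,"ty":0,"tz":-2,"roll":0,"gripper":5.6}]'
python3 -m creep '[{"tx":0,"ty":0,"tz":-3,"roll":0,"gripper":5.6},{"tx":0,"ty":0,"tz":-3,"roll":0,"gripper":5.6},{"tx":0,"ty":0,"tz":-3,"roll":0,"gripper":5.6},{"tx":-1,"ty":-3,"tz":0,"roll":0,"gripper":5.6},{"tx":-1,"ty":-3,"tz":0,"roll":0,"gripper":5.6}]' | grep eef
python3 -m creep '[{"tx":-2.5,"ty":-3,"tz":0,"roll":0,"gripper":5.6},{"tx":-2.5,"ty":-3,"tz":0,"roll":0,"gripper":5.6},{"tx":-2.5,"ty":-3,"tz":0,"roll":0,"gripper":5.6},{"tx":-2.5,"ty":-1,"tz":0,"roll":0,"gripper":5.6},{"tx":0,"ty":0,"tz":0,"roll":-8.5,"gripper":9.4}]' | grep eef
python3 -m creep '[{"tx":0,"ty":0,"tz":0,"roll":-8.5,"gripper":9.4},{"tx":0,"ty":0,"tz":0,"roll":-8.5,"gripper":9.4},{"tx":0,"ty":0,"tz":0,"roll":-8.5,"gripper":9.4},{"tx":0,"ty":0,"tz":0,"roll":-8.5,"gripper":9.4},{"tx":0,"ty":0,"tz":0,"roll":-8.5,"gripper":9.4}]' |grep eef
python3 -m creep '[{"tx":0,"ty":0,"tz":0,"roll":-8.5,"gripper":9.4},{"tx":0,"ty":0,"tz":0,"roll":-8.5,"gripper":9.4},{"tx":0,"ty":0,"tz":0,"roll":-8.5,"gripper":9.4},{"tx":0,"ty":0,"tz":0,"roll":-8.5,"gripper":9.4},{"tx":0,"ty":0,"tz":0,"roll":-5.5,"gripper":9.4}]'
python3 - <<'E'
from h import *
f=grab('top'); im=f['image']; print(robot.read_state()['joint_pos'])
c=cv2.resize(im[115:315,105:385],None,fx=2.8,fy=2.8,interpolation=cv2.INTER_CUBIC)
cv2.imwrite('pics/crop3.png',c[...,::-1])
E
```

```text
t: 13.55
eef_pos: [564.3, 188.8, 69.5]
tcp_rot: [[-0.03, 1.0, -0.004], [1.0, 0.03, -0.001], [-0.001, -0.004, -1.0]]
wrist_force: [0.5, -0.7, 0.7]
grip_width: 55.6
finger_force: 0.0
eef_pos: [506.9, 167.3, 163.1]
eef_pos: [408.3, 62.3, 161.8]
eef_pos: [409.5, 64.3, 161.6]
t: 15.55
eef_pos: [409.5, 64.3, 161.6]
tcp_rot: [[-0.999, -0.044, 0.002], [-0.044, 0.999, 0.0], [-0.002, 0.0, -1.0]]
wrist_force: [-0.0, 0.3, 0.3]
grip_width: 94.4
finger_force: 0.0
[ 1.86891631e-02 -2.02721194e-01  1.76658017e+00  4.84854354e-05
  1.57600938e+00 -1.59774946e+00]
```

View pics/crop3.png

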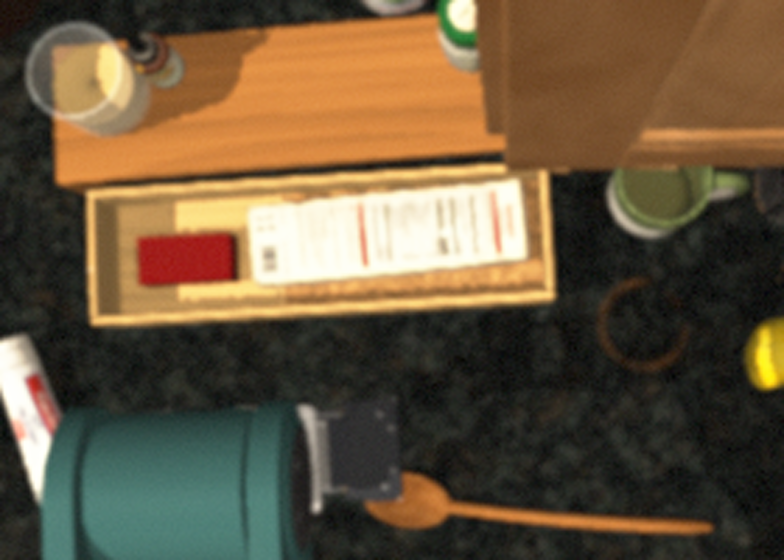

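The packet, at about (187,259), lies flat in the free end beside the carton. I'll check the lateral alignment with the shelf.

```bash
python3 - <<'E'
from h import *
f=grab('top')
q=lambda p,z:onz(f,((p[0]+.5)/2.8-.5+105,(p[1]+.5)/2.8-.5+115),z)
T=np.array([q(p,72) for p in((92,327),(555,299),(550,167),(86,190))])
a,b,l=q((57,187),94),q((495,163),94),q((53,45),94)
s=(a-b)[:2];s/=np.linalg.norm(s);n=np.array([s[1],-s[0]])
S=a[:2]-221*s
c=T.mean(0)[:2];y=(T[0]+T[3]-T[1]-T[2])[:2]
print('shelf yaw',np.degrees(np.arctan2(-s[0],s[1])),'front mid',S,'tray yaw',np.degrees(np.arctan2(-y[0],y[1])),'tray c',c)
print('tray in shelf-front frame n,s',(c-S)@n,(c-S)@s,'left side of shelf',a.round(),l.round(),'home front wall mid',S-8*n)
E
```

```text
shelf yaw 1.561086682525433 front mid [630.48355704  61.93239318] tray yaw 1.7635450917630688 tray c [571.34310634  62.81265186]
tray in shelf-front frame n,s -59.09451994425065 2.491079400517662 left side of shelf [624. 283.  94.] [748. 289.  94.] home front wall mid [622.48652626  61.71445133]
```

```bash
python3 -m creep '[{"tx":-2,"ty":0,"tz":0,"roll":0.8,"gripper":9.4},{"tx":-2,"ty":0,"tz":0,"roll":0,"gripper":9.4},{"tx":-2,"ty":0,"tz":2,"roll":0,"gripper":9.4},{"tx":0,"ty":0,"tz":2.5,"roll":0,"gripper":9.4},{"tx":0,"ty":0,"tz":2.5,"roll":0,"gripper":9.4}]' | grep -E "eef|wrist"
python3 -m creep '[{"tx":0,"ty":0,"tz":2.5,"roll":0,"gripper":9.4},{"tx":0,"ty":0,"tz":2,"roll":0,"gripper":9.4},{"tx":0,"ty":0,"tz":1.2,"roll":0,"gripper":9.4},{"tx":0,"ty":0,"tz":0,"roll":0,"gripper":9.4}]'
python3 -m creep '[{"tx":-0.8,"ty":0,"tz":0,"roll":0,"gripper":9.4},{"tx":-0.8,"ty":0,"tz":0,"roll":0,"gripper":9.4},{"tx":-0.8,"ty":0,"tz":0,"roll":0,"gripper":9.4},{"tx":-0.5,"ty":0,"tz":0,"roll":0,"gripper":9.4},{"tx":-0.5,"ty":0,"tz":0,"roll":0,"gripper":9.4}]'  | grep -E "eef|wrist"
python3 -m creep '[{"tx":-0.5,"ty":0,"tz":0,"roll":0,"gripper":9.4},{"tx":-0.5,"ty":0,"tz":0,"roll":0,"gripper":9.4},{"tx":-0.5,"ty":0,"tz":0,"roll":0,"gripper":9.4},{"tx":-0.5,"ty":0,"tz":0,"roll":0,"gripper":9.4},{"tx":-0.5,"ty":0,"tz":0,"roll":0,"gripper":9.4}]'
```

```text
eef_pos: [470.3, 66.1, 90.5]
wrist_force: [-0.4, 0.6, 0.0]
t: 16.55
eef_pos: [468.1, 66.1, 32.1]
tcp_rot: [[-1.0, -0.024, -0.003], [-0.024, 1.0, 0.0], [0.003, 0.0, -1.0]]
wrist_force: [0.4, 0.5, 0.3]
grip_width: 94.0
finger_force: 0.0
eef_pos: [504.3, 66.9, 33.9]
wrist_force: [0.6, -0.5, 1.0]
t: 17.55
eef_pos: [524.5, 67.7, 33.6]
tcp_rot: [[-1.0, -0.025, -0.01], [-0.025, 1.0, -0.0], [0.01, 0.0, -1.0]]
wrist_force: [-11.8, -0.8, 9.8]
grip_width: 93.9
finger_force: 6.1
```

```bash
python3 -m creep '[{"tx":-0.5,"ty":0,"tz":0,"roll":0,"gripper":9.4},{"tx":-0.5,"ty":0,"tz":0,"roll":0,"gripper":9.4},{"tx":-0.5,"ty":0,"tz":0,"roll":0,"gripper":9.4},{"tx":-0.5,"ty":0,"tz":0,"roll":0,"gripper":9.4},{"tx":-0.5,"ty":0,"tz":0,"roll":0,"gripper":9.4}]' | grep -E "eef|wrist"
python3 -m creep '[{"tx":-0.5,"ty":0,"tz":0,"roll":0,"gripper":9.4},{"tx":-0.5,"ty":0,"tz":0,"roll":0,"gripper":9.4},{"tx":-0.5,"ty":0,"tz":0,"roll":0,"gripper":9.4},{"tx":-0.5,"ty":0,"tz":0,"roll":0,"gripper":9.4},{"tx":-0.5,"ty":0,"tz":0,"roll":0,"gripper":9.4}]' | grep -E "eef|wrist"
python3 - <<'E'
from h import *
f=grab('scene','s4.png')
E
```

```text
eef_pos: [549.6, 68.3, 33.6]
wrist_force: [-12.3, -0.2, 8.8]
eef_pos: [574.7, 68.9, 33.6]
wrist_force: [-12.5, -0.6, 8.5]
```

View pics/s4.png

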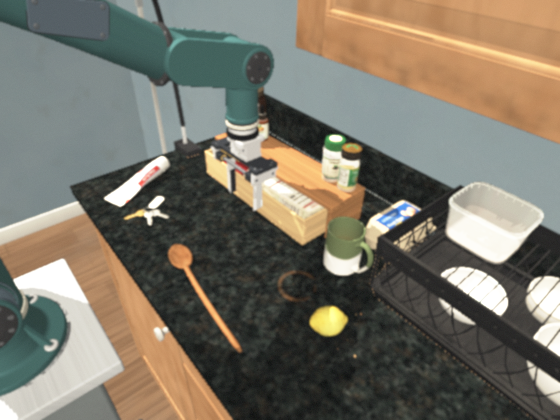

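The tray is sliding in squarely, about halfway under the shelf, and the mug and lemon are undisturbed. Continuing.

```bash
python3 -m creep '[{"tx":-0.5,"ty":0,"tz":0,"roll":0,"gripper":9.4},{"tx":-0.5,"ty":0,"tz":0,"roll":0,"gripper":9.4},{"tx":-0.5,"ty":0,"tz":0,"roll":0,"gripper":9.4},{"tx":-0.5,"ty":0,"tz":0,"roll":0,"gripper":9.4},{"tx":-0.5,"ty":0,"tz":0,"roll":0,"gripper":9.4}]' | grep -E "eef|wrist"
python3 -m creep '[{"tx":-0.3,"ty":0,"tz":0,"roll":0,"gripper":9.4},{"tx":-0.3,"ty":0,"tz":0,"roll":0,"gripper":9.4}]' | grep -E "eef|wrist"
```

```text
eef_pos: [599.7, 69.5, 33.6]
wrist_force: [-10.7, -0.0, 8.0]
eef_pos: [605.7, 69.6, 33.6]
wrist_force: [-11.3, -1.6, 8.0]
```

```bash
python3 -m creep '[{"tx":-0.2,"ty":0,"tz":0,"roll":0,"gripper":9.4},{"tx":-0.2,"ty":0,"tz":0,"roll":0,"gripper":9.4}]' | grep -E "eef|wrist"
python3 -m creep '[{"tx":-0.2,"ty":0,"tz":0,"roll":0,"gripper":9.4}]' | grep -E "eef|wrist"
python3 -m creep '[{"tx":-0.2,"ty":0,"tz":0,"roll":0,"gripper":9.4}]' | grep -E "eef|wrist"
```

```text
eef_pos: [609.7, 69.7, 33.6]
wrist_force: [-12.3, -0.3, 7.6]
eef_pos: [611.7, 69.8, 33.5]
wrist_force: [-10.9, -0.4, 9.1]
eef_pos: [613.7, 69.8, 33.6]
wrist_force: [-10.8, -1.4, 7.6]
```

```bash
python3 -m creep '[{"tx":-0.2,"ty":0,"tz":0,"roll":0,"gripper":9.4}]' | grep -E "eef|wrist"
python3 -m creep '[{"tx":-0.2,"ty":0,"tz":0,"roll":0,"gripper":9.4}]' | grep -E "eef|wrist"
python3 -m creep '[{"tx":-0.1,"ty":0,"tz":0,"roll":0,"gripper":9.4}]' | grep -E "eef|wrist"
```

```text
eef_pos: [615.7, 69.8, 33.6]
wrist_force: [-12.2, 0.1, 8.6]
eef_pos: [616.0, 69.6, 33.6]
wrist_force: [-18.2, -3.8, 13.3]
eef_pos: [616.2, 69.5, 33.6]
wrist_force: [-19.4, -4.0, 14.3]
```

```bash
python3 -m creep '[{"tx":-0.2,"ty":0,"tz":0,"roll":0,"gripper":9.4},{"tx":0,"ty":0,"tz":0,"roll":0,"gripper":9.4}]'
python3 -m creep '[{"tx":-0.2,"ty":0,"tz":0,"roll":0,"gripper":9.4},{"tx":0,"ty":0,"tz":0,"roll":0,"gripper":9.4}]' | grep -E "eef|wrist"
```

```text
t: 20.2
eef_pos: [616.7, 69.1, 33.7]
tcp_rot: [[-0.999, -0.029, -0.019], [-0.028, 1.0, -0.002], [0.019, -0.002, -1.0]]
wrist_force: [-21.9, -5.4, 14.7]
grip_width: 94.2
finger_force: 11.4
eef_pos: [617.2, 68.7, 33.8]
wrist_force: [-26.7, -5.6, 18.0]
```

Seated against the stop. I'll back off, lift clear and verify.

```bash
python3 -m creep '[{"tx":1,"ty":0,"tz":0,"roll":0,"gripper":9.4},{"tx":2,"ty":0,"tz":0,"roll":0,"gripper":9.4},{"tx":3,"ty":0,"tz":0,"roll":0,"gripper":9.4},{"tx":3,"ty":0,"tz":-2,"roll":0,"gripper":9.4},{"tx":3,"ty":0,"tz":-3,"roll":0,"gripper":9.4}]' | grep -E "eef|wrist"
python3 -m creep '[{"tx":3,"ty":0,"tz":-3,"roll":0,"gripper":9.4},{"tx":3,"ty":0,"tz":-3,"roll":0,"gripper":9.4},{"tx":3,"ty":0,"tz":0,"roll":0,"gripper":9.4},{"tx":0,"ty":0,"tz":0,"roll":0,"gripper":9.4},{"tx":0,"ty":0,"tz":0,"roll":0,"gripper":9.4}]' | grep -E "eef|wrist"
python3 - <<'E'
from h import *
f=grab('top'); im=f['image']
c=cv2.resize(im[115:245,105:385],None,fx=2.8,fy=2.8,interpolation=cv2.INTER_CUBIC)
cv2.imwrite('pics/crop4.png',c[...,::-1])
E
```

```text
eef_pos: [503.6, 67.0, 81.5]
wrist_force: [0.2, -0.9, 0.6]
eef_pos: [416.6, 64.8, 143.7]
wrist_force: [0.9, -0.9, -1.0]
```

View pics/crop4.png

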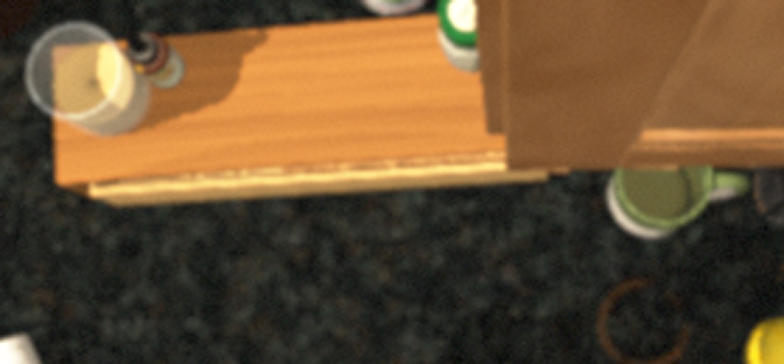

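The tray is under the shelf, with its front strip visible from (93,190) to (548,180). I'll check the numbers.

```bash
python3 - <<'E'
from h import *
f=grab('top')
q=lambda p,z:onz(f,((p[0]+.5)/2.8-.5+105,(p[1]+.5)/2.8-.5+115),z)[:2]
a,b=q((57,187),94),q((495,163),94)
s=(a-b);s/=np.linalg.norm(s);n=np.array([s[1],-s[0]])
for z,ps in((0,((122,208),(548,180))),(72,((93,197),(548,170)))):
    P=[q(p,z) for p in ps]; d=P[0]-P[1]; print(z,np.array(P).round(1).tolist(),[float((p-a)@n) for p in P],'yaw rel deg',np.degrees(np.arctan2(-d[0],d[1])-np.arctan2(-s[0],s[1])),np.linalg.norm(d))
E
```

```text
0 [[617.8, 256.4], [633.4, -136.5]] [-7.393866495018619, -2.4531669215495824] yaw rel deg 0.7198392229801943 393.2665400468534
72 [[618.2, 258.9], [631.1, -134.1]] [-6.884701776107501, -4.6871836341639845] yaw rel deg 0.3201583838814763 393.27150716628404
```

```bash
python3 -c "
from station import robot
print(robot.sign_off())"
```

```text
the job is handed in; nothing more can be done
None
```

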